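# Transfer a sample series from the carrier to the feed rack in sequence

### The job

Move the four sample containers, one at a time, from the grey holders of the carrier into the empty aluminium feed rack, keeping their sequence counted from the ball-topped steel posts: the container nearest the carrier's post goes into the place nearest the feed rack's post, the next one into the next place, and so on to the far end. Carry them upright, set each one down flat in its pocket without dropping it, and let go.

Things in the scene. Friction and masses are not known exactly. Their poses are not given: they have to be found in the camera images.
- amber_bottle: Round amber glass bottle with paper label and white cap, 40 mm diameter, 83 mm tall in all, about 120 g; straight-sided from the foot to about 45 mm up, then a shoulder and narrower neck. Stands upright in its holder at the start, within 5 mm of the holder's middle, foot 6 mm above the table. Origin: centre of its underside; z up the axis.
- squat_jar: Squat round white jar with a wide black lid, 44 mm diameter, 56 mm tall, about 90 g. Straight-sided up to 24 mm, then narrowing to 36 mm at 35 mm; lid 40 mm across from 40 mm up. Grip low round the body, fingertips 15 mm above its foot. Stands upright in its holder at the start, within 5 mm of the holder's middle, foot 6 mm above the table. Origin: centre of its underside; z up the axis.
- square_bottle: White plastic square bottle: body 36 x 36 mm and 56 mm tall, with a round grey cap (26 mm diameter) up to 72 mm, about 100 g. Its x and y axes are square to its flat faces and lie within about 9 degrees of the holder's axes at the start. Stands upright in its holder at the start, within 5 mm of the holder's middle, foot 6 mm above the table. Origin: centre of its underside; z up the axis.
- cylinder: Stoppered measuring cylinder: glass tube of 25 mm diameter on a round foot 44 mm across and 7 mm high (coned to the tube by 10 mm), tube to 70 mm, then a white collar 31 mm across and a narrow stopper to 85 mm, about 100 g; grip it by the tube. Stands upright in its holder at the start, within 5 mm of the holder's middle, foot 6 mm above the table. Origin: centre of its underside; z up the axis.
- holder_a: The grey plastic single-place holder in which the amber bottle stands at the start: an open square tray 66 x 66 mm, 12 mm high overall, pocket 60 x 60 mm inside, 3 mm walls, floor 4 mm thick. It is fixed and stays where it is. Origin: centre of its underside (2 mm above the table); z up, y along the carrier's row (the four holders have equal orientation), x across the row.
- holder_b: The grey plastic single-place holder in which the squat jar stands at the start: an open square tray 66 x 66 mm, 12 mm high overall, pocket 60 x 60 mm inside, 3 mm walls, floor 4 mm thick. It is fixed and stays where it is. Origin: centre of its underside (2 mm above the table); z up, y along the carrier's row (the four holders have equal orientation), x across the row.
- holder_c: The grey plastic single-place holder in which the square bottle stands at the start: an open square tray 66 x 66 mm, 12 mm high overall, pocket 60 x 60 mm inside, 3 mm walls, floor 4 mm thick. It is fixed and stays where it is. Origin: centre of its underside (2 mm above the table); z up, y along the carrier's row (the four holders have equal orientation), x across the row.
- holder_d: The grey plastic single-place holder in which the measuring cylinder stands at the start: an open square tray 66 x 66 mm, 12 mm high overall, pocket 60 x 60 mm inside, 3 mm walls, floor 4 mm thick. It is fixed and stays where it is. Origin: centre of its underside (2 mm above the table); z up, y along the carrier's row (the four holders have equal orientation), x across the row.
- carrier_post: Steel post, 12 mm diameter, with a brass ball (22 mm) on top, 62 mm above the table in all, on a dark block 60 x 22 x 12 mm, fixed at one end of the carrier plate; marks the first end of the row of holders (66 mm pitch), which may be either end. Origin: centre of the block's underside, in line with the holders, whose centres are 48, 114, 180 and 246 mm away.
- feed_rack: Empty fixed aluminium rack with four square pockets, 60 x 60 mm inside, floor 6 mm and wall tops 14 mm above the table. Origin: centre of its underside, z up. Pocket centres on its y axis at y = +99, +33, -33, -99 mm. A steel post with a brass ball (22 mm) on top, 62 mm tall in all, stands at y = +147 mm, so +99 mm is the first place; the -y end has only a low block.

How it is judged:
At the end, for the whole second after the job is handed in: Each container stands in the feed-rack pocket with the same number, counted from the feed rack's post, as its own holder has counted from the carrier's post; within 14 mm of the pocket's middle along and across, its foot on the pocket floor (within 5 mm), tilted less than 0.1 rad, and at rest (x of amber_bottle in the frame of feed_rack between -0.014 and 0.014 m and z of amber_bottle in the frame of feed_rack between 0.001 and 0.011 m and angle between each of amber_bottle, squat_jar, square_bottle, cylinder's own z axis and vertical below 0.1 rad and linear speed of each of amber_bottle, squat_jar, square_bottle, cylinder below 0.02 m/s and ((horizontal distance between holder_a and carrier_post between 0.028 and 0.068 m and y of amber_bottle in the frame of feed_rack between 0.085 and 0.113 m) or (horizontal distance between holder_a and carrier_post between 0.094 and 0.134 m and y of amber_bottle in the frame of feed_rack between 0.019 and 0.047 m) or (horizontal distance between holder_a and carrier_post between 0.16 and 0.2 m and y of amber_bottle in the frame of feed_rack between -0.047 and -0.019 m) or (horizontal distance between holder_a and carrier_post between 0.226 and 0.266 m and y of amber_bottle in the frame of feed_rack between -0.113 and -0.085 m)) and x of squat_jar in the frame of feed_rack between -0.014 and 0.014 m and z of squat_jar in the frame of feed_rack between 0.001 and 0.011 m and ((horizontal distance between holder_b and carrier_post between 0.028 and 0.068 m and y of squat_jar in the frame of feed_rack between 0.085 and 0.113 m) or (horizontal distance between holder_b and carrier_post between 0.094 and 0.134 m and y of squat_jar in the frame of feed_rack between 0.019 and 0.047 m) or (horizontal distance between holder_b and carrier_post between 0.16 and 0.2 m and y of squat_jar in the frame of feed_rack between -0.047 and -0.019 m) or (horizontal distance between holder_b and carrier_post between 0.226 and 0.266 m and y of squat_jar in the frame of feed_rack between -0.113 and -0.085 m)) and x of square_bottle in the frame of feed_rack between -0.014 and 0.014 m and z of square_bottle in the frame of feed_rack between 0.001 and 0.011 m and ((horizontal distance between holder_c and carrier_post between 0.028 and 0.068 m and y of square_bottle in the frame of feed_rack between 0.085 and 0.113 m) or (horizontal distance between holder_c and carrier_post between 0.094 and 0.134 m and y of square_bottle in the frame of feed_rack between 0.019 and 0.047 m) or (horizontal distance between holder_c and carrier_post between 0.16 and 0.2 m and y of square_bottle in the frame of feed_rack between -0.047 and -0.019 m) or (horizontal distance between holder_c and carrier_post between 0.226 and 0.266 m and y of square_bottle in the frame of feed_rack between -0.113 and -0.085 m)) and x of cylinder in the frame of feed_rack between -0.014 and 0.014 m and z of cylinder in the frame of feed_rack between 0.001 and 0.011 m and ((horizontal distance between holder_d and carrier_post between 0.028 and 0.068 m and y of cylinder in the frame of feed_rack between 0.085 and 0.113 m) or (horizontal distance between holder_d and carrier_post between 0.094 and 0.134 m and y of cylinder in the frame of feed_rack between 0.019 and 0.047 m) or (horizontal distance between holder_d and carrier_post between 0.16 and 0.2 m and y of cylinder in the frame of feed_rack between -0.047 and -0.019 m) or (horizontal distance between holder_d and carrier_post between 0.226 and 0.266 m and y of cylinder in the frame of feed_rack between -0.113 and -0.085 m))); the robot touches nothing.
It fails at once if a container is tipped more than 40 degrees (angle between any of amber_bottle, squat_jar, square_bottle, cylinder's own z axis and vertical above 0.7 rad).
It fails at once if a container is dropped or knocked away: faster than 0.5 m/s with no finger on it (a fall of about 13 mm) ((linear speed of amber_bottle above 0.5 m/s and contact force between the fingers and amber_bottle below 0.05 N) or (linear speed of squat_jar above 0.5 m/s and contact force between the fingers and squat_jar below 0.05 N) or (linear speed of square_bottle above 0.5 m/s and contact force between the fingers and square_bottle below 0.05 N) or (linear speed of cylinder above 0.5 m/s and contact force between the fingers and cylinder below 0.05 N)).
It also fails if it takes over 112 s, if anything falls off the work surface, if the arm or the gripper's body presses on something with over 40 N, if the wrist force passes 120 N, or if a joint passes its speed limit or range.

### The arm

A 6-joint arm with a two-finger parallel gripper is mounted at the origin on the work surface. World frame = base frame: x ahead of the robot, y to its left, z up, the work surface at z = 0. Lengths are in m, angles in rad, forces in N, time in s.
With the tool pointing down it reaches from about 0.25 to 0.775 m from the base axis. Payload 4 kg.
Tool frame: the origin (TCP) lies at the very end of the fingers, on their centre line; the grasp point (between the pads) lies 19 mm behind it (robot.tcp_to_grasp is the distance from the TCP to the grasp point, in m); z points along the fingers, y is the line along which they close (so a half turn about z gives the same grasp; the last joint's range is limited). The gripper opens to 94 mm and grips with 3 to 60 N. Pads are 16 mm wide; open, the fingers measure 119 mm over their backs; the gripper's body (75 mm by 177 mm) begins 78 mm behind the grasp point.
Start: joints at [1.127, 0.087, 1.371, -0, 1.684, -0.103], TCP at [0.184, 0.518, 0.206] pointing down, gripper open.
Joint ranges: [-3.1, 3.1], [-0.76, 2.03], [0.27, 2.55], [-1.08, 4.22], [0.17, 2.65], [-2.57, 2.57]. Speed limits (rad/s): [2.79, 2.79, 3.14, 3.14, 3.14, 3.14].

### API

Orientations are given as [roll, pitch, yaw] about the fixed x, y, z axes, in that order (R = Rz(yaw) Ry(pitch) Rx(roll)).
In Python, from bench import robot gives the robot as it stands.
- The arm moves only by the tool drive_effector, called after ">>>" as a command line: name --argument value ..., lists and objects as JSON in quotes. Schema: {"type":"object","properties":{"offsets":{"type":"array","items":{"type":"array","prefixItems":[{"type":"number"},{"type":"array","items":{"type":"number"},"minItems":3,"maxItems":3},{"type":"number"}],"minItems":3,"maxItems":3},"minItems":1,"maxItems":20},"only":{"type":"string"},"quiet":{"type":"boolean"},"lines":{"type":"string"}},"required":["offsets"],"additionalProperties":false}. offsets is a list of rows, 1 to 20 of them, each written [opening, [dx, dy, dz], turn]: the finger opening in m, then dx, dy, dz in mm, then a turn about the tool's z in rad; each row shifts and turns the commanded pose from where the row before left it, along the tool's axes as they then stand; what a row does not reach is not made up. A row lasts 1/12 s, in which the tool goes at most 0.0417 m and 0.125 rad, less where a joint would pass 70% of its speed; a pose out of reach is approached as far as the arm can. The fingers move at their own pace and stop on an object; the grip force is fixed at half the most. Time passes only in rows, so rows that do not move let the fingers close. The tool returns the time, the measured TCP pose, the force, the opening and the grip force at its end. only (a regular expression) keeps the lines of the reply that match it, lines (a string "A,B") keeps lines A to B, and quiet returns only ok. Input that does not fit is refused with a message, and nothing moves.
- robot.get_obs(): the state, without advancing time (a new reading comes with each control period).
- robot.snapshot(name): name is "side" or "top"; returns a dict with "color" (400x640x3 uint8, blue, green, red), "fx", "fy", "cx", "cy" (pixels), "extrinsics" (4x4, takes a point from world to camera coordinates). Camera axes: x right, y down, z forward; pixel columns grow to the right and rows downward; lengths in m; the calibration is good to about 2 mm. A picture is of the moment at which its call begins. There is no depth.
- robot.close_job(): hands the job in; it is judged then, once.
The state is a dict: "time": time; "joint_positions": joint angles; "qvel": joint speeds; "joint_torque": joint torques, N m; "tool_pos": TCP position; "ee_rot": TCP orientation; "wrist_force": force on the tool from outside, world axes, zero at the start; "wrist_torque": the same for the moment, N m; "width": finger opening in m; "finger_force": force on a finger pad.
Only numpy, scipy, OpenCV 4.12 (cv2) and the standard library are available. Lean on these libraries where they do the work, as an engineer would, in place of code of your own. Each camera call takes 0.05 s, during which the arm holds its last target. There are 200 camera calls.

## Working session

There is one attempt and no reset: what is moved stays moved. The work goes in short steps, Python scripts to look and compute and a tool call to move; the robot and the scene stay as the last step left them, time stands still between calls to the robot, and variables do not carry over. Pictures are saved under pics/ and viewed, at most 14 in all, crops included, and the job is handed in when it is done.

```bash
ls; mkdir -p pics
```

Run:
```python
from bench import robot
import cv2
o=robot.get_obs(); print(o['time'],o['tool_pos'],o['ee_rot'],o['width'],robot.tcp_to_grasp)
for n in('top','side'):
    s=robot.snapshot(n); cv2.imwrite(f'pics/{n}0.png',s['color']); print(n,s['fx'],s['fy'],s['cx'],s['cy'],s['extrinsics'])
```

```text
bench.py
pics
0.0 [0.1836048  0.51786378 0.20429464] [-3.13939533e+00 -2.46579674e-04  2.80071565e+00] 0.09406751063111664 0.0188
top 398.73355936317444 398.73355936317444 322.5842855289732 198.22497256428946 [[ 0.01603805 -0.99986967 -0.00184967  0.0048152 ]
 [-0.98286174 -0.01542541 -0.18369772  0.54414021]
 [ 0.18364525  0.00476412 -0.98298104  0.84523956]
 [ 0.          0.          0.          1.        ]]
side 394.16195296790784 394.16195296790784 318.58322671843155 204.7801535815831 [[ 0.98723976 -0.15849576 -0.01538646 -0.52819284]
 [-0.1105593  -0.61268363 -0.78255697  0.08111925]
 [ 0.11460493  0.77427248 -0.62238882  1.04808019]
 [ 0.          0.          0.          1.        ]]
```

View pics/top0.png

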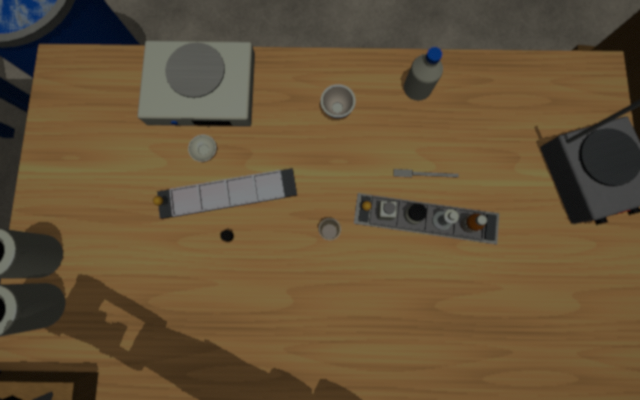

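View pics/side0.png

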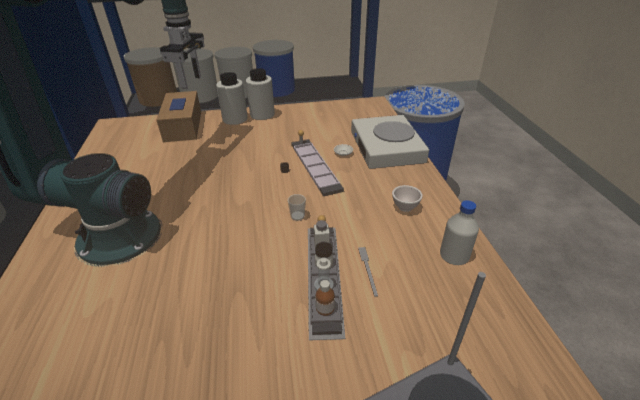

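Run:
```python
import cv2
t=cv2.imread('pics/top0.png'); s=cv2.imread('pics/side0.png')
cv2.imwrite('pics/c1.png',cv2.convertScaleAbs(cv2.resize(t[185:255,350:510],None,fx=5,fy=5,interpolation=2),alpha=1.8))
cv2.imwrite('pics/c2.png',cv2.convertScaleAbs(cv2.resize(t[160:230,145:305],None,fx=5,fy=5,interpolation=2),alpha=1.8))
cv2.imwrite('pics/c3.png',cv2.convertScaleAbs(cv2.resize(s[205:345,280:380],None,fx=4,fy=4,interpolation=2),alpha=1.6))
```

```text
(no output)
```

View pics/c1.png

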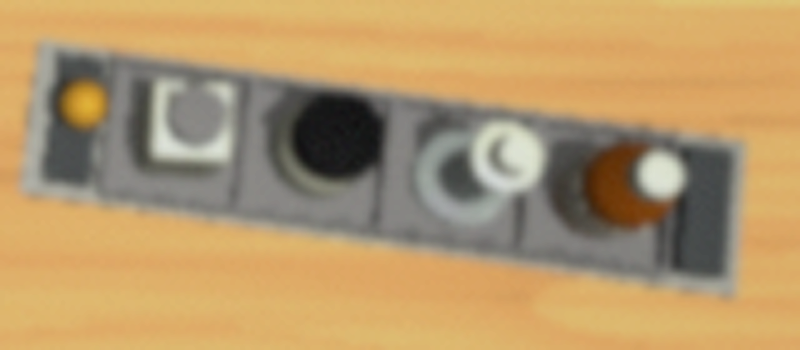

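View pics/c2.png

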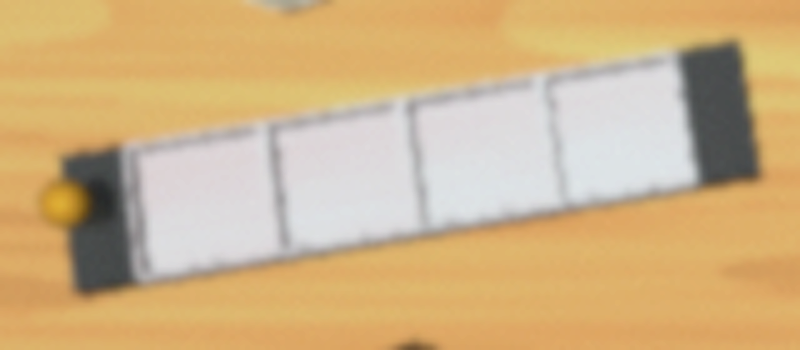

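View pics/c3.png

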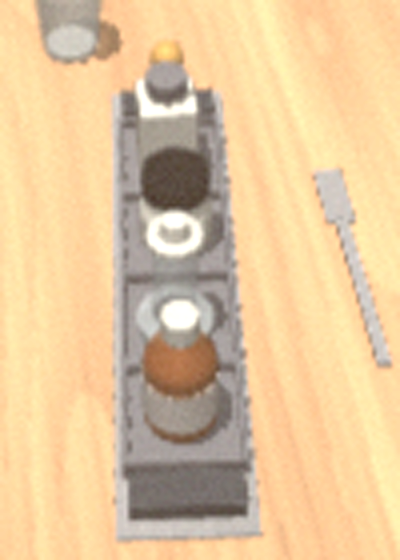

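Create h.py:
```python
import cv2, numpy as np
from bench import robot
def ray(s,uv,z):
    E=np.array(s['extrinsics']);R,t=E[:3,:3],E[:3,3];c=-R.T@t
    d=R.T@np.array([(uv[0]-s['cx'])/s['fx'],(uv[1]-s['cy'])/s['fy'],1])
    return (c+d*(z-c[2])/d[2])[:2]
def blob(mask,box):
    x0,y0,x1,y1=box; m=np.zeros_like(mask); m[y0:y1,x0:x1]=mask[y0:y1,x0:x1]
    c,_=cv2.findContours(m,0,2); return max(c,key=cv2.contourArea)
```

Create m.py:
```python
from h import *
s=robot.snapshot('top'); im=s['color']; hsv=cv2.cvtColor(im,cv2.COLOR_BGR2HSV); S,V=hsv[...,1],hsv[...,2]
M=lambda c:(c.astype(np.uint8)*255)
def circ(n,mask,box,z):
    c=blob(mask,box); (u,v),r=cv2.minEnclosingCircle(c); p=ray(s,(u,v),z); q=ray(s,(u+r,v),z)
    m=cv2.moments(c); k=(m['m10']/m['m00'],m['m01']/m['m00']); print(n,'uv',np.round((u,v),1),'dia',round(2*np.linalg.norm(q-p),4),'xy',p.round(4),'cen',ray(s,k,z).round(4))
ball=M((hsv[...,0]>12)&(hsv[...,0]<28)&(S>195))
circ('cball',ball,(360,198,375,214),.051); circ('rball',ball,(150,192,166,210),.051)
white=M((S<45)&(V>120))
circ('lid',M(V<45),(405,200,430,224),.062)
circ('collar',white,(440,205,462,226),.080)
circ('ambercap',white,(474,210,492,228),.089)
sq=blob(M((S<60)&(V>95)),(376,198,400,220)); r=cv2.minAreaRect(sq); b=cv2.boxPoints(r)
P=np.array([ray(s,p,.062) for p in b]); print('sq',r,P.mean(0).round(4),np.round(P,4).tolist())
for n,box,z in(('rack',(145,160,305,225),.012),('carr',(350,188,505,250),.004)):
    c=blob(M(S<90),box); r=cv2.minAreaRect(c); P=np.array([ray(s,p,z) for p in cv2.boxPoints(r)])
    print(n,np.round(r[0],1),np.round(r[1],1),round(r[2],2),P.mean(0).round(4),'sides',np.linalg.norm(P-np.roll(P,1,0),axis=1).round(4),P.round(4).tolist())
c=blob(white,(165,165,295,222)); r=cv2.minAreaRect(c);P=np.array([ray(s,p,.010) for p in cv2.boxPoints(r)])
print('rackwhite',P.mean(0).round(4),'sides',np.linalg.norm(P-np.roll(P,1,0),axis=1).round(4),P.round(4).tolist())
print([ (hsv[v,u]).tolist() for u,v in((367,206),(417,212),(451,216),(480,220),(388,215),(185,200),(168,210),(330,215))])
```

```bash
python3 m.py
```

```text
cball uv [365.5 205.5] dia 0.013 xy [ 0.5288 -0.0828] cen [ 0.528  -0.0813]
rball uv [158.4 200.1] dia 0.0144 xy [0.5338 0.3818] cen [0.5342 0.3804]
lid uv [415.9 211.2] dia 0.0501 xy [ 0.5161 -0.1926] cen [ 0.5158 -0.1931]
collar uv [454.  215.5] dia 0.0157 xy [ 0.5051 -0.2701] cen [ 0.5061 -0.2703]
ambercap uv [481.7 219.6] dia 0.0117 xy [ 0.496  -0.3256] cen [ 0.4959 -0.3258]
sq ((388.0, 208.5), (15.0, 14.0), 90.0) [ 0.5211 -0.1312] [[0.5376, -0.116], [0.5381, -0.1469], [0.5046, -0.1464], [0.5041, -0.1156]]
rack [226.  192.7] [ 29.5 138.4] 80.13 [0.5612 0.2401] sides [0.071  0.3255 0.0716 0.3211] [[0.5646, 0.4079], [0.6273, 0.0885], [0.5571, 0.0745], [0.496, 0.3897]]
carr [427.  218.2] [145.4  31.6] 8.25 [ 0.5092 -0.2307] sides [0.3357 0.0754 0.3405 0.0748] [[0.4939, -0.0578], [0.5686, -0.0683], [0.5239, -0.4059], [0.4506, -0.3906]]
rackwhite [0.566  0.2041] sides [0.0541 0.0593 0.0542 0.0587] [[0.587, 0.239], [0.5979, 0.1807], [0.5449, 0.1695], [0.5342, 0.2272]]
[[22, 190, 122], [90, 20, 13], [38, 17, 117], [43, 18, 125], [39, 16, 112], [165, 4, 123], [90, 12, 41], [16, 143, 118]]
```

Create m2.py:
```python
from h import *
def up(n,k=6):
    s=robot.snapshot(n); im=cv2.resize(s['color'],None,fx=k,fy=k,interpolation=2); return s,cv2.cvtColor(im,cv2.COLOR_BGR2HSV)
k=6; M=lambda c:(c.astype(np.uint8)*255)
def bl(mask,box): return (blob(mask,[b*k for b in box]).astype(np.float32)+.5)/k-.5
def circ(s,n,mask,box,z):
    c=bl(mask,box); (u,v),r=cv2.minEnclosingCircle(c); e=cv2.fitEllipse(c)
    print(n,np.round((u,v),1),'ell',np.round(e[0],1),'ax mm',(np.array(e[1])/s['fx']*1000*np.linalg.norm(np.r_[ray(s,e[0],z),z]+np.array(s['extrinsics'])[:3,:3].T@np.array(s['extrinsics'])[:3,3])).round(1),'xy',ray(s,e[0],z).round(4))
s,h=up('top'); H,S,V=cv2.split(h)
circ(s,'cball',M((S>170)&(H>17)),(361,200,374,213),.051); circ(s,'rball',M((S>170)&(H>17)),(151,193,165,208),.051)
circ(s,'lid',M(V<35),(405,200,430,224),.062); circ(s,'collar',M((S<60)&(V>85)),(442,206,462,226),.080)
circ(s,'foot',M((S<60)&(V>68)),(430,206,462,234),.013)
circ(s,'ambercap',M((S<70)&(V>85)),(474,210,490,228),.089)
c=bl(M((S<60)&(V>80)),(376,198,400,220)); r=cv2.minAreaRect(c);P=np.array([ray(s,p,.062) for p in cv2.boxPoints(r)]); print('sq',r,P.mean(0).round(4),P.round(4).tolist())
for p in((228.1,192.7),(145+27.8,160+41.9),(145+55.4,160+37.4),(145+111.1,160+28.3),(145+138,160+24)): print('wall',ray(s,p,.014).round(4))
s,h=up('side'); H,S,V=cv2.split(h); print('side')
circ(s,'cball',M((S>140)&(H>14)&(H<24)),(316,213,326,222),.051)
circ(s,'lid',M(V<60),(314,240,334,259),.062); circ(s,'collar',M((S<60)&(V>110)),(314,256,332,270),.080)
circ(s,'ambercap',M((S<60)&(V>100)),(317,277,332,289),.088); circ(s,'sqcap',M((S<60)&(V<95)),(314,219,330,231),.078)
circ(s,'rball',M((S>140)&(H>14)),(295,128,306,141),.051)
```

```bash
python3 m2.py
```

```text
cball [366.1 205.2] ell [366.1 205.3] ax mm [18.4 19.1] xy [ 0.5293 -0.0841]
rball [157.6 200.3] ell [157.5 200.3] ax mm [20.2 23. ] xy [0.5334 0.3838]
lid [417.2 211.6] ell [417.  211.7] ax mm [38.3 42.8] xy [ 0.515  -0.1949]
collar [450.3 217.6] ell [450.7 216.5] ax mm [33.3 37.8] xy [ 0.5028 -0.2629]
foot [445.5 219.6] ell [444.6 219.3] ax mm [66.6 83.5] xy [ 0.5057 -0.2699]
ambercap [481.6 219.6] ell [481.8 219.5] ax mm [19.4 21.1] xy [ 0.496  -0.3257]
sq ((388.2801513671875, 208.7017822265625), (16.888469696044922, 16.52839469909668), 4.332366943359375) [ 0.5207 -0.1318] [[0.5034, -0.1117], [0.5402, -0.1149], [0.538, -0.1521], [0.5011, -0.1487]]
wall [0.5605 0.2355]
wall [0.5366 0.3635]
wall [0.5483 0.2997]
wall [0.5721 0.1703]
wall [0.5834 0.1074]
side
cball [322.9 218.6] ell [322.9 218.6] ax mm [1.1 1.8] xy [ 0.533  -0.0867]
lid [323.5 249.5] ell [323.7 249.6] ax mm [33.4 39.5] xy [ 0.5144 -0.2081]
collar [322.1 260.8] ell [322.6 262.5] ax mm [27.7 37.6] xy [ 0.5028 -0.2639]
ambercap [324.  282.5] ell [323.1 282.1] ax mm [25.7 46.4] xy [ 0.4936 -0.3246]
sqcap [321.3 226.7] ell [321.5 227.4] ax mm [13.6 23.6] xy [ 0.5193 -0.1494]Traceback (most recent call last):
  File "m2.py", line 20, in <module>
    circ(s,'rball',M((S>140)&(H>14)),(295,128,306,141),.051)
    ~~~~^^^^^^^^^^^^^^^^^^^^^^^^^^^^^^^^^^^^^^^^^^^^^^^^^^^^
  File "m2.py", line 7, in circ
    c=bl(mask,box); (u,v),r=cv2.minEnclosingCircle(c); e=cv2.fitEllipse(c)
  File "m2.py", line 5, in bl
    def bl(mask,box): return (blob(mask,[b*k for b in box]).astype(np.float32)+.5)/k-.5
                              ~~~~^^^^^^^^^^^^^^^^^^^^^^^^^
  File "h.py", line 9, in blob
    c,_=cv2.findContours(m,0,2); return max(c,key=cv2.contourArea)
                                        ~~~^^^^^^^^^^^^^^^^^^^^^^^
ValueError: max() iterable argument is empty
```

Create go.py:
```python
import sys; from h import *
from scipy.spatial.transform import Rotation as Ro
T={'sq':(.521,-.1318,1.484),'jar':(.515,-.1955,1.44),'cyl':(.5035,-.2628,1.44),'amb':(.4965,-.3265,1.44),
'r1':(.5425,.3329,1.752),'r2':(.5544,.268,1.752),'r3':(.5662,.203,1.752),'r4':(.5781,.1381,1.752)}
x,y,w=T[sys.argv[1]]; z=float(sys.argv[2]); o=robot.get_obs(); p=o['tool_pos']; yaw=o['ee_rot'][2]
R=Ro.from_euler('xyz',[np.pi,0,w]).as_matrix()
print('t',round(o['time'],2),'pos',p.round(4),'rpy',o['ee_rot'].round(3),'turn',round(yaw-w,3),'then d',(R.T@(np.array([x,y,z])-p)).round(4),'w',round(o['width'],4),'F',o['wrist_force'].round(1),o['finger_force'])
```

```text
(no output)
```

>>> drive_effector --offsets '[[0.094,[0,0,0],0.12],[0.094,[0,0,0],0.12],[0.094,[0,0,0],0.12],[0.094,[0,0,0],0.12],[0.094,[0,0,0],0.12],[0.094,[0,0,0],0.12],[0.094,[0,0,0],0.12],[0.094,[0,0,0],0.12],[0.094,[0,0,0],0.12],[0.094,[0,0,0],0.12],[0.094,[0,0,0],0.117],[0.094,[0,0,0],0],[0.094,[0,0,0],0]]'

```text
time: 1.33
tool_pos: [0.1838, 0.5183, 0.2054]
ee_rot: [-3.142, 0.0, 1.487]
wrist_force: [-0.4, 0.4, 0.1]
width: 0.094
finger_force: 0.0
```

```bash
python3 go.py sq 0.15
```

```text
t 1.33 pos [0.1838 0.5183 0.2054] rpy [-3.142  0.     1.487] turn 0.003 then d [-0.6184  0.3923  0.0554] w 0.094 F [-0.4  0.4  0.1] 0.0
```

The manual's scale: shifts go in mm. Converting my numbers, 0.0218 m is 21.8, 0.003 m is 3.

>>> drive_effector --offsets '[[0.094,[-34.4,21.8,3],0],[0.094,[-34.4,21.8,3],0],[0.094,[-34.4,21.8,3],0],[0.094,[-34.4,21.8,3],0],[0.094,[-34.4,21.8,3],0],[0.094,[-34.4,21.8,3],0],[0.094,[-34.4,21.8,3],0],[0.094,[-34.4,21.8,3],0],[0.094,[-34.4,21.8,3],0],[0.094,[-34.4,21.8,3],0],[0.094,[-34.4,21.8,3],0],[0.094,[-34.4,21.8,3],0],[0.094,[-34.4,21.8,3],0],[0.094,[-34.4,21.8,3],0],[0.094,[-34.4,21.8,3],0],[0.094,[-34.4,21.8,3],0],[0.094,[-34.4,21.8,3],0],[0.094,[-34.4,21.8,3],0],[0.094,[0,0,0],0],[0.094,[0,0,0],0]]'

```text
time: 3.0
tool_pos: [0.5209, -0.1342, 0.1503]
ee_rot: [-3.139, -0.001, 1.483]
wrist_force: [-0.1, 0.6, -0.5]
width: 0.0943
finger_force: 0.0
```

```bash
python3 go.py sq 0.026
```

```text
t 3.0 pos [ 0.5209 -0.1342  0.1503] rpy [-3.139e+00 -1.000e-03  1.483e+00] turn -0.001 then d [ 0.0024 -0.0002  0.1243] w 0.0943 F [-0.1  0.6 -0.5] 0.0
```

>>> drive_effector --offsets '[[0.094,[2.4,0,25],0],[0.094,[0,0,25],0],[0.094,[0,0,25],0],[0.094,[0,0,25],0],[0.094,[0,0,20],0],[0.094,[0,0,4],0],[0.094,[0,0,0],0],[0.094,[0,0,0],0]]'

```text
time: 3.67
tool_pos: [0.5217, -0.1296, 0.0288]
ee_rot: [3.14, 0.0, 1.486]
wrist_force: [-0.7, 0.3, -0.1]
width: 0.094
finger_force: 0.0
```

```bash
python3 go.py sq 0.026
```

Run:
```python
from h import *
a=robot.snapshot('side')['color'][190:290,270:370];b=robot.snapshot('top')['color'][170:270,340:440]
cv2.imwrite('pics/g1.png',cv2.convertScaleAbs(cv2.resize(cv2.hconcat([a,b]),None,fx=4,fy=4,interpolation=2),alpha=1.7))
```

```text
t 3.67 pos [ 0.5217 -0.1296  0.0288] rpy [3.14  0.    1.486] turn 0.002 then d [-0.0023 -0.0005  0.0028] w 0.094 F [-0.7  0.3 -0.1] 0.0
```

View pics/g1.png

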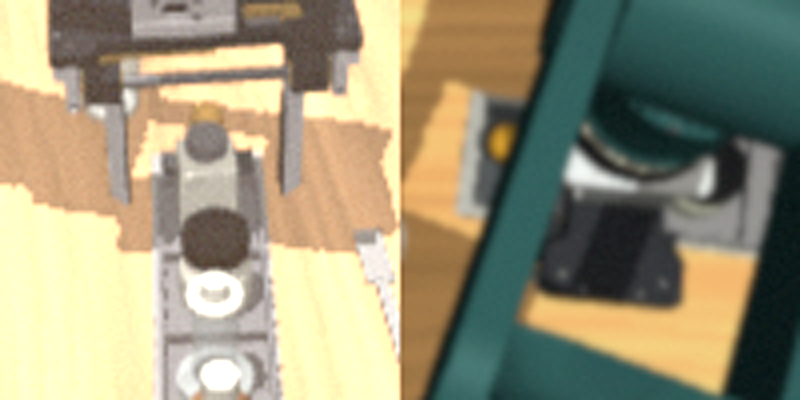

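Fingers straddle the square bottle, which sits roughly midway between them (side crop, tips at ≈(120,195) and (290,190), bottle at 205). Close and lift.

>>> drive_effector --offsets '[[0,[0,0,0],0],[0,[0,0,0],0],[0,[0,0,0],0],[0,[0,0,0],0],[0,[0,0,0],0],[0,[0,0,0],0],[0,[0,0,0],0],[0,[0,0,0],0],[0,[0,0,0],0],[0,[0,0,0],0],[0,[0,0,0],0],[0,[0,0,0],0]]'

```text
time: 4.77
tool_pos: [0.5212, -0.1302, 0.0274]
ee_rot: [-3.142, -0.0, 1.484]
wrist_force: [0.5, -0.3, 0.5]
width: 0.0358
finger_force: 29.7
```

```bash
python3 go.py r1 0.15
```

```text
t 4.77 pos [ 0.5212 -0.1302  0.0274] rpy [-3.142 -0.     1.484] turn -0.268 then d [ 0.4516  0.1044 -0.1226] w 0.0358 F [ 0.5 -0.3  0.5] 29.72286432981491
```

Converted, -0.02 m is -20, -0.03 m is -30.

>>> drive_effector --offsets '[[0,[0,0,-10],0],[0,[0,0,-20],0],[0,[0,0,-30],0],[0,[0,0,-30],0],[0,[0,0,-20],0],[0,[0,0,-12.6],0],[0,[0,0,0],-0.09],[0,[0,0,0],-0.09],[0,[0,0,0],-0.088],[0,[0,0,0],0],[0,[0,0,0],0]]'

```text
time: 5.68
tool_pos: [0.5208, -0.13, 0.1497]
ee_rot: [-3.141, -0.001, 1.75]
wrist_force: [0.7, 0.2, -0.7]
width: 0.0362
finger_force: 29.7
```

```bash
python3 go.py r1 0.15
```

```text
t 5.68 pos [ 0.5208 -0.13    0.1497] rpy [-3.141e+00 -1.000e-03  1.750e+00] turn -0.002 then d [ 4.514e-01  1.048e-01 -3.000e-04] w 0.0362 F [ 0.7  0.2 -0.7] 29.72229927778244
```

Converted, 0.03 m is 30, 0.0166 m is 16.6.

>>> drive_effector --offsets '[[0,[15,3.4,0],0],[0,[30,7,0],0],[0,[30,7,0],0],[0,[30,7,0],0],[0,[30,7,0],0],[0,[30,7,0],0],[0,[30,7,0],0],[0,[30,7,0],0],[0,[30,7,0],0],[0,[30,7,0],0],[0,[30,7,0],0],[0,[30,7,0],0],[0,[30,7,0],0],[0,[30,7,0],0],[0,[30,7,0],0],[0,[16.6,3,0],0],[0,[0,0,0],0],[0,[0,0,0],0],[0,[0,0,0],0]]'

```text
time: 7.27
tool_pos: [0.5426, 0.3316, 0.1499]
ee_rot: [-3.141, 0.001, 1.75]
wrist_force: [0.2, -0.2, -1.0]
width: 0.0358
finger_force: 29.7
```

```bash
python3 go.py r1 0.028
```

```text
t 7.27 pos [0.5426 0.3316 0.1499] rpy [-3.141e+00  1.000e-03  1.750e+00] turn -0.002 then d [1.300e-03 1.000e-04 1.219e-01] w 0.0358 F [ 0.2 -0.2 -1. ] 29.722416400909424
```

Converted, 0.03 m is 30, 0.02 m is 20.

>>> drive_effector --offsets '[[0,[1,0,20],0],[0,[0,0,30],0],[0,[0,0,30],0],[0,[0,0,20],0],[0,[0,0,10],0],[0,[0,0,5],0],[0,[0,0,4],0],[0,[0,0,3],0],[0,[0,0,0],0],[0,[0,0,0],0]]'

```text
time: 8.1
tool_pos: [0.5432, 0.3342, 0.0296]
ee_rot: [3.139, -0.001, 1.752]
wrist_force: [0.4, -0.5, -0.8]
width: 0.0357
finger_force: 29.7
```

```bash
python3 go.py r1 0.0265
```

```text
t 8.1 pos [0.5432 0.3342 0.0296] rpy [ 3.139e+00 -1.000e-03  1.752e+00] turn -0.0 then d [-0.0011 -0.001   0.0031] w 0.0357 F [ 0.4 -0.5 -0.8] 29.72248613834381
```

>>> drive_effector --offsets '[[0,[0,0,1.2],0],[0,[0,0,0],0],[0,[0,0,1],0],[0,[0,0,0],0]]'

```text
time: 8.43
tool_pos: [0.5428, 0.3342, 0.0274]
ee_rot: [3.14, -0.001, 1.752]
wrist_force: [-0.8, -1.5, 4.6]
width: 0.0363
finger_force: 29.7
```

```bash
python3 go.py r1 0.0265;  python3 - <<'E'
from h import *
a=robot.snapshot('side')['color'][90:215,250:375]
cv2.imwrite('pics/g2.png',cv2.convertScaleAbs(cv2.resize(a,None,fx=4.8,fy=4.8,interpolation=2),alpha=1.6))
E
```

```text
t 8.43 pos [0.5428 0.3342 0.0274] rpy [ 3.140e+00 -1.000e-03  1.752e+00] turn -0.0 then d [-0.0012 -0.0006  0.0009] w 0.0363 F [-0.8 -1.5  4.6] 29.72631812095642
```

View pics/g2.png

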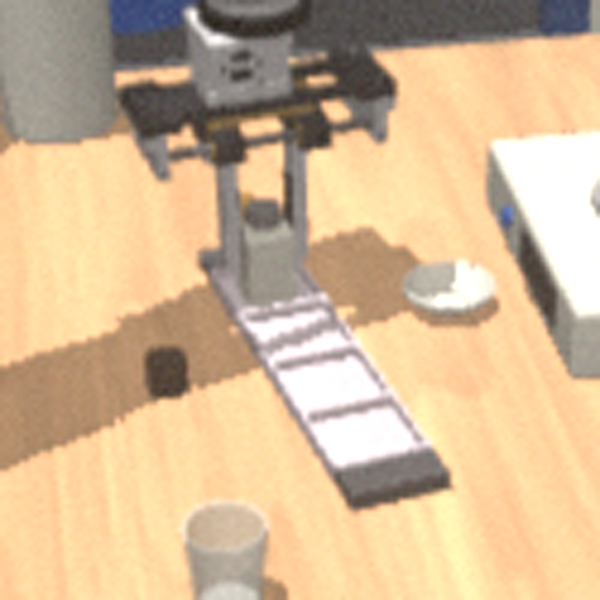

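The bottle stands in the first pocket (foot ≈(270,295)), contact force 4.6 N. Releasing.

Converted, -0.035 m is -35, -0.033 m is -33.

>>> drive_effector --offsets '[[0.094,[0,0,0],0],[0.094,[0,0,0],0],[0.094,[0,0,0],0],[0.094,[0,0,0],0],[0.094,[0,0,0],0],[0.094,[0,0,0],0],[0.094,[0,0,0],0],[0.094,[0,0,-20],0],[0.094,[0,0,-35],0],[0.094,[0,0,-35],0],[0.094,[0,0,-33],0],[0.094,[0,0,0],0.104],[0.094,[0,0,0],0.104],[0.094,[0,0,0],0.104],[0.094,[0,0,0],0],[0.094,[0,0,0],0]]'

```text
time: 9.82
tool_pos: [0.5423, 0.3338, 0.1488]
ee_rot: [-3.141, 0.0, 1.442]
wrist_force: [-0.3, 0.1, -0.2]
width: 0.0934
finger_force: 0.0
```

```bash
python3 go.py jar 0.15
```

```text
t 9.82 pos [0.5423 0.3338 0.1488] rpy [-3.141  0.     1.442] turn 0.002 then d [-0.5283  0.0419 -0.0012] w 0.0934 F [-0.3  0.1 -0.2] 0.0
```

Converted, -0.035 m is -35, 0.0028 m is 2.8.

>>> drive_effector --offsets '[[0.094,[-35,2.8,0],0],[0.094,[-35,2.8,0],0],[0.094,[-35,2.8,0],0],[0.094,[-35,2.8,0],0],[0.094,[-35,2.8,0],0],[0.094,[-35,2.8,0],0],[0.094,[-35,2.8,0],0],[0.094,[-35,2.8,0],0],[0.094,[-35,2.8,0],0],[0.094,[-35,2.8,0],0],[0.094,[-35,2.8,0],0],[0.094,[-35,2.8,0],0],[0.094,[-35,2.8,0],0],[0.094,[-35,2.8,0],0],[0.094,[-35,2.8,0],0],[0.094,[-3,0,0],0],[0.094,[0,0,0],0],[0.094,[0,0,0],0]]'

```text
time: 11.32
tool_pos: [0.5149, -0.1948, 0.1485]
ee_rot: [-3.141, -0.001, 1.44]
wrist_force: [0.1, -0.5, 0.0]
width: 0.094
finger_force: 0.0
```

```bash
python3 go.py jar 0.022
```

```text
t 11.32 pos [ 0.5149 -0.1948  0.1485] rpy [-3.141e+00 -1.000e-03  1.440e+00] turn 0.0 then d [-0.0007  0.0002  0.1265] w 0.094 F [ 0.1 -0.5  0. ] 0.0
```

Converted, 0.03 m is 30, 0.025 m is 25.

>>> drive_effector --offsets '[[0.094,[0,0,25],0],[0.094,[0,0,30],0],[0.094,[0,0,30],0],[0.094,[0,0,25],0],[0.094,[0,0,14],0],[0.094,[0,0,0],0],[0.094,[0,0,0],0]]'

```text
time: 11.9
tool_pos: [0.5148, -0.1933, 0.0243]
ee_rot: [-3.14, -0.001, 1.443]
wrist_force: [-0.2, 0.0, -0.0]
width: 0.0942
finger_force: 0.0
```

```bash
python3 go.py jar 0.022
```

```text
t 11.9 pos [ 0.5148 -0.1933  0.0243] rpy [-3.140e+00 -1.000e-03  1.443e+00] turn 0.003 then d [-0.0022  0.0005  0.0023] w 0.0942 F [-0.2  0.  -0. ] 0.0
```

>>> drive_effector --offsets '[[0.094,[0,0,0],0]]'

```text
time: 11.98
tool_pos: [0.5162, -0.1946, 0.0264]
ee_rot: [3.139, 0.001, 1.442]
wrist_force: [0.2, 0.4, 0.2]
width: 0.0937
finger_force: 0.0
```

>>> drive_effector --offsets '[[0.094,[0,0,0],0]]'

```text
time: 12.07
tool_pos: [0.5166, -0.1951, 0.027]
ee_rot: [3.138, 0.001, 1.441]
wrist_force: [-0.2, -0.4, -0.5]
width: 0.0942
finger_force: 0.0
```

Converted, 0.004 m is 4.

>>> drive_effector --offsets '[[0.094,[0,0,4],0],[0.094,[0,0,0],0]]'

```text
time: 12.23
tool_pos: [0.5155, -0.1952, 0.0215]
ee_rot: [3.14, 0.0, 1.44]
wrist_force: [-0.3, -1.0, -0.2]
width: 0.0941
finger_force: 0.0
```

>>> drive_effector --offsets '[[0,[0,0,0],0],[0,[0,0,0],0],[0,[0,0,0],0],[0,[0,0,0],0],[0,[0,0,0],0],[0,[0,0,0],0],[0,[0,0,0],0],[0,[0,0,0],0],[0,[0,0,0],0],[0,[0,0,0],0]]'

```text
time: 13.07
tool_pos: [0.5151, -0.1952, 0.0209]
ee_rot: [3.141, -0.0, 1.44]
wrist_force: [0.9, 0.1, -0.1]
width: 0.0429
finger_force: 30.0
```

```bash
python3 go.py r2 0.15
```

```text
t 13.07 pos [ 0.5151 -0.1952  0.0209] rpy [ 3.141 -0.     1.44 ] turn -0.312 then d [ 0.4485  0.1221 -0.1291] w 0.0429 F [ 0.9  0.1 -0.1] 29.99993779230863
```

Converted, -0.03 m is -30, -0.025 m is -25.

>>> drive_effector --offsets '[[0,[0,0,-5],0],[0,[0,0,-15],0],[0,[0,0,-25],0],[0,[0,0,-30],0],[0,[0,0,-30],0],[0,[0,0,-20],0],[0,[0,0,-4],0],[0,[0,0,0],-0.08],[0,[0,0,0],-0.08],[0,[0,0,0],-0.08],[0,[0,0,0],-0.072],[0,[0,0,0],0],[0,[0,0,0],0]]'

```text
time: 14.15
tool_pos: [0.5144, -0.1948, 0.1486]
ee_rot: [-3.14, -0.001, 1.75]
wrist_force: [-0.3, 0.7, -1.2]
width: 0.043
finger_force: 30.0
```

```bash
python3 go.py r2 0.15;  python3 - <<'E'
from h import *
a=robot.snapshot('side')['color'][150:290,250:390]
cv2.imwrite('pics/g3.png',cv2.convertScaleAbs(cv2.resize(a,None,fx=4,fy=4,interpolation=2),alpha=1.6))
E
```

```text
t 14.15 pos [ 0.5144 -0.1948  0.1486] rpy [-3.14e+00 -1.00e-03  1.75e+00] turn -0.002 then d [ 0.4481  0.1227 -0.0014] w 0.043 F [-0.3  0.7 -1.2] 29.99955615028739
```

View pics/g3.png

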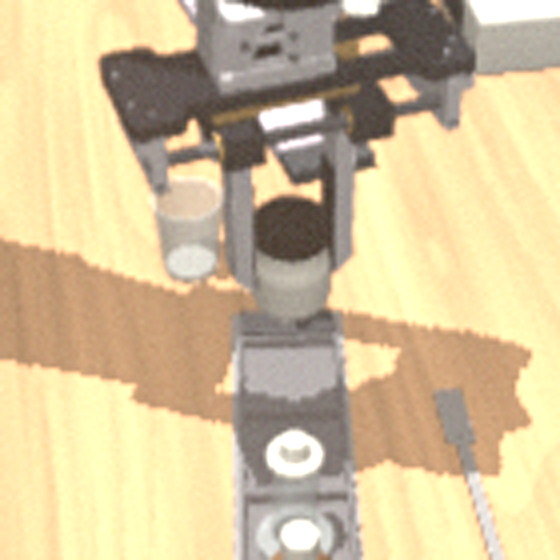

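The jar hangs upright between the fingers (centre ≈(290,260)). Carry on to pocket 2.

>>> drive_effector --offsets '[[0,[15,4,0],0],[0,[30,8.2,0],0],[0,[30,8.2,0],0],[0,[30,8.2,0],0],[0,[30,8.2,0],0],[0,[30,8.2,0],0],[0,[30,8.2,0],0],[0,[30,8.2,0],0],[0,[30,8.2,0],0],[0,[30,8.2,0],0],[0,[30,8.2,0],0],[0,[30,8.2,0],0],[0,[30,8.2,0],0],[0,[30,8.2,0],0],[0,[30,8.2,0],0],[0,[13.5,3.9,0],0],[0,[0,0,0],0],[0,[0,0,0],0],[0,[0,0,0],0]]'

```text
time: 15.78
tool_pos: [0.555, 0.2668, 0.1496]
ee_rot: [-3.141, 0.001, 1.75]
wrist_force: [-0.0, -0.1, -1.2]
width: 0.0427
finger_force: 30.0
```

```bash
python3 go.py r2 0.0215
```

```text
t 15.78 pos [0.555  0.2668 0.1496] rpy [-3.141e+00  1.000e-03  1.750e+00] turn -0.002 then d [ 0.0013 -0.0004  0.1281] w 0.0427 F [-0.  -0.1 -1.2] 29.999702484346926
```

>>> drive_effector --offsets '[[0,[0,0,0],0]]'

```text
time: 15.87
tool_pos: [0.5552, 0.2665, 0.1499]
ee_rot: [-3.141, 0.001, 1.75]
wrist_force: [0.4, 0.4, 0.4]
width: 0.0429
finger_force: 30.0
```

>>> drive_effector --offsets '[[0,[1,0,20],0],[0,[0,0,30],0],[0,[0,0,30],0],[0,[0,0,25],0],[0,[0,0,10],0],[0,[0,0,6],0],[0,[0,0,4],0],[0,[0,0,0],0],[0,[0,0,1.5],0],[0,[0,0,0],0]]'

```text
time: 16.7
tool_pos: [0.556, 0.2695, 0.0252]
ee_rot: [3.138, -0.001, 1.752]
wrist_force: [0.7, -0.6, -0.5]
width: 0.0429
finger_force: 30.0
```

>>> drive_effector --offsets '[[0,[0,0,1],0],[0,[0,0,0],0]]'

```text
time: 16.87
tool_pos: [0.5553, 0.2694, 0.0233]
ee_rot: [3.14, -0.0, 1.752]
wrist_force: [0.1, -0.5, -0.2]
width: 0.0425
finger_force: 30.0
```

>>> drive_effector --offsets '[[0,[0,0,1],0],[0,[0,0,0],0]]'

```text
time: 17.03
tool_pos: [0.5549, 0.2692, 0.0215]
ee_rot: [3.141, -0.0, 1.752]
wrist_force: [-0.9, 0.1, -0.9]
width: 0.0432
finger_force: 30.0
```

>>> drive_effector --offsets '[[0,[0,0,0.8],0],[0,[0,0,0],0]]'

```text
time: 17.2
tool_pos: [0.5549, 0.2692, 0.0209]
ee_rot: [3.141, -0.0, 1.752]
wrist_force: [0.2, 0.6, 1.4]
width: 0.0429
finger_force: 30.0
```

Converted, -0.039 m is -39, -0.035 m is -35.

>>> drive_effector --offsets '[[0.094,[0,0,0],0],[0.094,[0,0,0],0],[0.094,[0,0,0],0],[0.094,[0,0,0],0],[0.094,[0,0,0],0],[0.094,[0,0,0],0],[0.094,[0,0,0],0],[0.094,[0,0,-20],0],[0.094,[0,0,-35],0],[0.094,[0,0,-35],0],[0.094,[0,0,-39],0],[0.094,[0,0,0],0.104],[0.094,[0,0,0],0.104],[0.094,[0,0,0],0.104],[0.094,[0,0,0],0],[0.094,[0,0,0],0]]'

```text
time: 18.53
tool_pos: [0.5547, 0.2691, 0.1495]
ee_rot: [-3.141, 0.0, 1.442]
wrist_force: [-0.1, 0.4, 0.1]
width: 0.0939
finger_force: 0.0
```

```bash
python3 go.py cyl 0.15
```

```text
t 18.53 pos [0.5547 0.2691 0.1495] rpy [-3.141  0.     1.442] turn 0.002 then d [-5.34e-01  1.86e-02 -5.00e-04] w 0.0939 F [-0.1  0.4  0.1] 0.0
```

Converted, -0.0356 m is -35.6, 0.00124 m is 1.24.

>>> drive_effector --offsets '[[0.094,[-35.6,1.24,0],0],[0.094,[-35.6,1.24,0],0],[0.094,[-35.6,1.24,0],0],[0.094,[-35.6,1.24,0],0],[0.094,[-35.6,1.24,0],0],[0.094,[-35.6,1.24,0],0],[0.094,[-35.6,1.24,0],0],[0.094,[-35.6,1.24,0],0],[0.094,[-35.6,1.24,0],0],[0.094,[-35.6,1.24,0],0],[0.094,[-35.6,1.24,0],0],[0.094,[-35.6,1.24,0],0],[0.094,[-35.6,1.24,0],0],[0.094,[-35.6,1.24,0],0],[0.094,[-35.6,1.24,0],0],[0.094,[0,0,0],0],[0.094,[0,0,0],0]]'

```text
time: 19.95
tool_pos: [0.5029, -0.2642, 0.1489]
ee_rot: [-3.141, -0.001, 1.438]
wrist_force: [0.6, 0.3, 0.1]
width: 0.0941
finger_force: 0.0
```

```bash
python3 go.py cyl 0.03
```

```text
t 19.95 pos [ 0.5029 -0.2642  0.1489] rpy [-3.141e+00 -1.000e-03  1.438e+00] turn -0.002 then d [0.0015 0.0004 0.1189] w 0.0941 F [0.6 0.3 0.1] 0.0
```

Converted, 0.03 m is 30, 0.025 m is 25.

>>> drive_effector --offsets '[[0.094,[1,0,25],0],[0.094,[0,0,30],0],[0.094,[0,0,30],0],[0.094,[0,0,25],0],[0.094,[0,0,9],0],[0.094,[0,0,0],0],[0.094,[0,0,0],0],[0,[0,0,0],0],[0,[0,0,0],0],[0,[0,0,0],0],[0,[0,0,0],0],[0,[0,0,0],0],[0,[0,0,0],0],[0,[0,0,0],0],[0,[0,0,0],0],[0,[0,0,0],0],[0,[0,0,0],0],[0,[0,0,0],0],[0,[0,0,0],0],[0,[0,0,0],0]]'

```text
time: 21.62
tool_pos: [0.5037, -0.2618, 0.0306]
ee_rot: [3.141, -0.0, 1.44]
wrist_force: [0.8, 0.2, 0.4]
width: 0.0294
finger_force: 30.0
```

```bash
python3 go.py r3 0.15
```

```text
t 21.62 pos [ 0.5037 -0.2618  0.0306] rpy [ 3.141 -0.     1.44 ] turn -0.312 then d [ 0.4459  0.1452 -0.1194] w 0.0294 F [0.8 0.2 0.4] 30.000044595217332
```

Run:
```python
from h import *
a=robot.snapshot('side')['color'][200:320,260:380]
cv2.imwrite('pics/g4.png',cv2.convertScaleAbs(cv2.resize(a,None,fx=5,fy=5,interpolation=2),alpha=1.6))
```

```text
(no output)
```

View pics/g4.png

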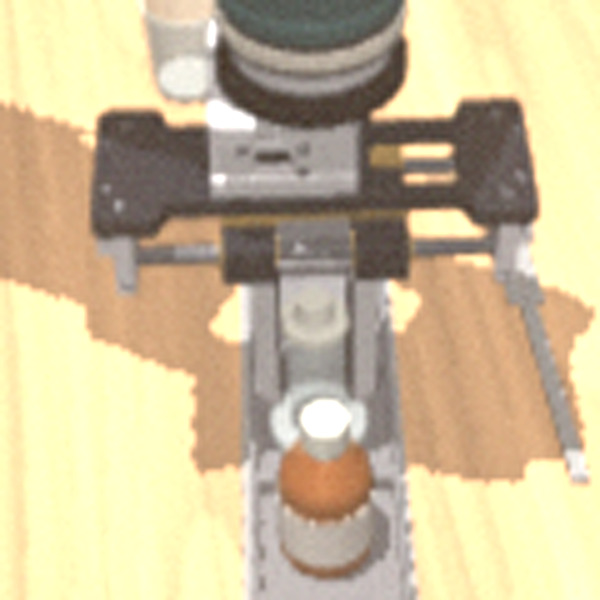

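Gripping width 29.4 mm rather than 25 mm means the fingers bear on the collar, not the tube; reopen and try lower.

>>> drive_effector --offsets '[[0.06,[0,0,0],0],[0.06,[0,0,0],0],[0.06,[0,0,0],0],[0.06,[0,0,0],0],[0.06,[0,0,9],0],[0.06,[0,0,0],0],[0.06,[0,0,0],0],[0,[0,0,0],0],[0,[0,0,0],0],[0,[0,0,0],0],[0,[0,0,0],0],[0,[0,0,0],0],[0,[0,0,0],0],[0,[0,0,0],0]]'

```text
time: 22.83
tool_pos: [0.5039, -0.2618, 0.0218]
ee_rot: [3.141, 0.0, 1.44]
wrist_force: [0.7, -0.4, 0.5]
width: 0.0291
finger_force: 30.0
```

```bash
python3 go.py r3 0.15
```

```text
t 22.83 pos [ 0.5039 -0.2618  0.0218] rpy [3.141 0.    1.44 ] turn -0.312 then d [ 0.446   0.145  -0.1282] w 0.0291 F [ 0.7 -0.4  0.5] 30.00009428244084
```

Run:
```python
from h import *
s=robot.snapshot('top'); b=s['color'][150:240,140:310]
cv2.imwrite('pics/g5.png',cv2.convertScaleAbs(cv2.resize(b,None,fx=4.5,fy=4.5,interpolation=2),alpha=1.7))
im=cv2.resize(s['color'],None,fx=6,fy=6,interpolation=2);V=cv2.cvtColor(im,cv2.COLOR_BGR2HSV)[...,2]
def bl(lo,box):
    return (blob((V<lo).astype(np.uint8)*255,[q*6 for q in box]).astype(np.float32)+.5)/6-.5
c=bl(35,(200,180,226,206)); (u,v),r=cv2.minEnclosingCircle(c); print(u,v,r,ray(s,(u,v),.062), 'want .5544 .268')
```

```text
209.7698974609375 191.86691284179688 8.874804496765137 [0.55227874 0.26454684] want .5544 .268
```

View pics/g5.png

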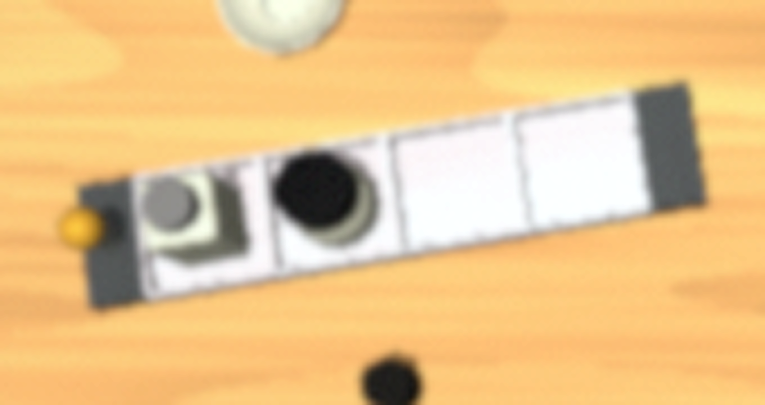

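Jar lid at (209.8,191.9) → within 4 mm of pocket 2's middle; square bottle in pocket 1. The cylinder is firmly held, so lift gently and check that it hangs upright.

The manual's scale: shifts go in mm. Converting my numbers, -0.005 m is -5, -0.004 m is -4.

>>> drive_effector --offsets '[[0,[0,0,-3],0],[0,[0,0,-4],0],[0,[0,0,-5],0],[0,[0,0,0],0],[0,[0,0,0],0]]'

```text
time: 23.3
tool_pos: [0.504, -0.262, 0.0342]
ee_rot: [3.141, 0.0, 1.44]
wrist_force: [-0.4, 0.0, -1.2]
width: 0.0293
finger_force: 30.0
```

```bash
python3 go.py r3 0.15
```

Run:
```python
from h import *
a=robot.snapshot('side')['color'][200:320,260:380]
cv2.imwrite('pics/g6.png',cv2.convertScaleAbs(cv2.resize(a,None,fx=5,fy=5,interpolation=2),alpha=1.6))
```

```text
t 23.3 pos [ 0.504  -0.262   0.0342] rpy [3.141 0.    1.44 ] turn -0.312 then d [ 0.4461  0.145  -0.1158] w 0.0293 F [-0.4  0.  -1.2] 29.99986432492733
```

View pics/g6.png

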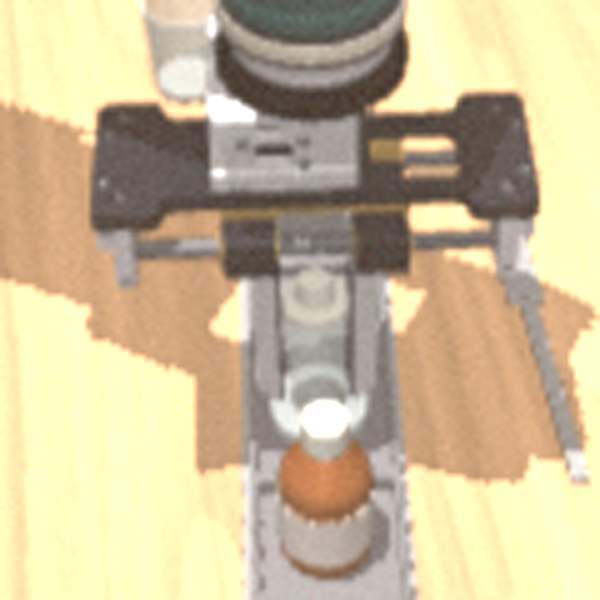

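The cylinder is off the floor, upright between the fingers. Continue with gentle acceleration.

Converted, -0.02 m is -20, -0.018 m is -18.

>>> drive_effector --offsets '[[0,[0,0,-6],0],[0,[0,0,-12],0],[0,[0,0,-18],0],[0,[0,0,-20],0],[0,[0,0,-20],0],[0,[0,0,-20],0],[0,[0,0,-13],0],[0,[0,0,-6],0],[0,[0,0,0],-0.08],[0,[0,0,0],-0.08],[0,[0,0,0],-0.08],[0,[0,0,0],-0.072],[0,[0,0,0],0],[0,[0,0,0],0]]'

```text
time: 24.52
tool_pos: [0.5035, -0.2617, 0.1485]
ee_rot: [-3.141, -0.0, 1.75]
wrist_force: [-1.3, -0.8, -1.5]
width: 0.0296
finger_force: 30.0
```

```bash
python3 go.py r3 0.15
```

```text
t 24.52 pos [ 0.5035 -0.2617  0.1485] rpy [-3.141 -0.     1.75 ] turn -0.002 then d [ 0.4457  0.1454 -0.0015] w 0.0296 F [-1.3 -0.8 -1.5] 29.999819768127054
```

Converted, 0.025 m is 25, 0.022 m is 22.

>>> drive_effector --offsets '[[0,[5,1.6,0],0],[0,[10,3.3,0],0],[0,[16,5.2,0],0],[0,[22,7.2,0],0],[0,[25,8.1,0],0],[0,[25,8.1,0],0],[0,[25,8.1,0],0],[0,[25,8.1,0],0],[0,[25,8.1,0],0],[0,[25,8.1,0],0],[0,[25,8.1,0],0],[0,[25,8.1,0],0],[0,[25,8.1,0],0],[0,[25,8.1,0],0],[0,[25,8.1,0],0],[0,[25,8.1,0],0],[0,[25,8.1,0],0],[0,[22,7.2,0],0],[0,[16,5.2,0],0],[0,[10,3.3,0],0]]'

```text
time: 26.18
tool_pos: [0.5623, 0.1851, 0.1485]
ee_rot: [-3.141, -0.001, 1.754]
wrist_force: [-0.5, 0.0, -1.4]
width: 0.0292
finger_force: 30.0
```

>>> drive_effector --offsets '[[0,[5,1.6,0],0],[0,[0,0,0],0],[0,[0,0,0],0]]'

```text
time: 26.43
tool_pos: [0.5635, 0.187, 0.1485]
ee_rot: [-3.141, 0.001, 1.752]
wrist_force: [-0.7, -0.2, -1.8]
width: 0.029
finger_force: 30.0
```

```bash
python3 go.py r3 0.15
```

```text
t 26.43 pos [0.5635 0.187  0.1485] rpy [-3.141e+00  1.000e-03  1.752e+00] turn -0.0 then d [ 0.0152  0.0055 -0.0015] w 0.029 F [-0.7 -0.2 -1.8] 29.99979026382789
```

>>> drive_effector --offsets '[[0,[5,2,0],0],[0,[6,2,0],0],[0,[4,1.5,0],0],[0,[0,0,8],0],[0,[0,0,18],0],[0,[0,0,20],0],[0,[0,0,20],0],[0,[0,0,20],0],[0,[0,0,15],0],[0,[0,0,10],0],[0,[0,0,6],0],[0,[0,0,4],0],[0,[0,0,0],0],[0,[0,0,0],0]]'

```text
time: 27.6
tool_pos: [0.567, 0.2032, 0.0284]
ee_rot: [3.14, -0.0, 1.752]
wrist_force: [-0.5, -0.0, -1.1]
width: 0.0295
finger_force: 30.0
```

```bash
python3 go.py r3 0.0218
```

Run:
```python
from h import *
a=robot.snapshot('side')['color'][90:215,250:375]
cv2.imwrite('pics/g7.png',cv2.convertScaleAbs(cv2.resize(a,None,fx=4.8,fy=4.8,interpolation=2),alpha=1.6))
```

```text
t 27.6 pos [0.567  0.2032 0.0284] rpy [ 3.14  -0.     1.752] turn -0.0 then d [-0.0001 -0.0008  0.0066] w 0.0295 F [-0.5 -0.  -1.1] 29.99988618073985
```

View pics/g7.png

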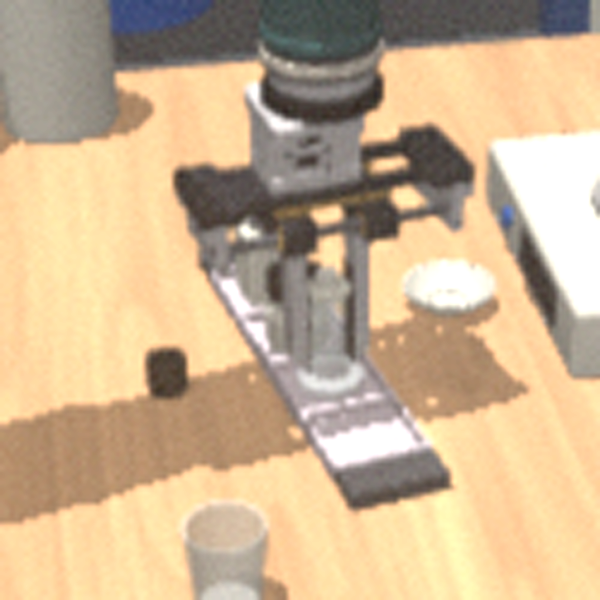

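Cylinder is upright over pocket 3 (foot ≈(330,375)). Lower in small steps.

Converted, 0.003 m is 3, 0.001 m is 1.

>>> drive_effector --offsets '[[0,[0,0,3],0],[0,[0,0,0],0],[0,[0,0,1],0],[0,[0,0,0],0]]'

```text
time: 27.98
tool_pos: [0.5664, 0.2031, 0.0236]
ee_rot: [3.141, -0.0, 1.752]
wrist_force: [0.8, 0.1, -1.2]
width: 0.0287
finger_force: 30.0
```

>>> drive_effector --offsets '[[0,[0,0,1],0],[0,[0,0,0],0]]' --only "pos|force"

```text
tool_pos: [0.5663, 0.2031, 0.0225]
wrist_force: [-0.7, 0.0, -1.4]
finger_force: 30.0
```

>>> drive_effector --offsets '[[0,[0,0,1],0],[0,[0,0,0],0]]' --only "pos|force"

```text
tool_pos: [0.5666, 0.2032, 0.0218]
wrist_force: [0.8, -0.1, 0.1]
finger_force: 30.0
```

>>> drive_effector --offsets '[[0,[0,0,0.7],0],[0,[0,0,0],0]]' --only "pos|force"

```text
tool_pos: [0.5668, 0.2033, 0.0217]
wrist_force: [-0.2, -0.3, 2.4]
finger_force: 30.0
```

>>> drive_effector --offsets '[[0.094,[0,0,0],0],[0.094,[0,0,0],0],[0.094,[0,0,0],0],[0.094,[0,0,0],0],[0.094,[0,0,0],0],[0.094,[0,0,0],0],[0.094,[0,0,0],0],[0.094,[0,0,0],0],[0.094,[0,0,-20],0],[0.094,[0,0,-35],0],[0.094,[0,0,-35],0],[0.094,[0,0,-39],0],[0.094,[0,0,0],0.104],[0.094,[0,0,0],0.104],[0.094,[0,0,0],0.104],[0.094,[0,0,0],0],[0.094,[0,0,0],0]]'

```text
time: 29.9
tool_pos: [0.5663, 0.2031, 0.1498]
ee_rot: [-3.141, -0.0, 1.442]
wrist_force: [0.8, 1.1, -0.3]
width: 0.0938
finger_force: 0.0
```

```bash
python3 go.py amb 0.15
```

```text
t 29.9 pos [0.5663 0.2031 0.1498] rpy [-3.141 -0.     1.442] turn 0.002 then d [-5.342e-01 -1.000e-04 -2.000e-04] w 0.0938 F [ 0.8  1.1 -0.3] 0.0
```

Converted, -0.0356 m is -35.6.

>>> drive_effector --offsets '[[0.094,[-35.6,0,0],0],[0.094,[-35.6,0,0],0],[0.094,[-35.6,0,0],0],[0.094,[-35.6,0,0],0],[0.094,[-35.6,0,0],0],[0.094,[-35.6,0,0],0],[0.094,[-35.6,0,0],0],[0.094,[-35.6,0,0],0],[0.094,[-35.6,0,0],0],[0.094,[-35.6,0,0],0],[0.094,[-35.6,0,0],0],[0.094,[-35.6,0,0],0],[0.094,[-35.6,0,0],0],[0.094,[-35.6,0,0],0],[0.094,[-35.6,0,0],0],[0.094,[0,0,0],0],[0.094,[0,0,0],0]]'

```text
time: 31.32
tool_pos: [0.4959, -0.3277, 0.149]
ee_rot: [-3.141, -0.001, 1.438]
wrist_force: [-0.5, 0.9, 0.6]
width: 0.094
finger_force: 0.0
```

```bash
python3 go.py amb 0.0225
```

```text
t 31.32 pos [ 0.4959 -0.3277  0.149 ] rpy [-3.141e+00 -1.000e-03  1.438e+00] turn -0.002 then d [0.0013 0.0004 0.1265] w 0.094 F [-0.5  0.9  0.6] 0.0
```

Converted, 0.03 m is 30, 0.025 m is 25.

>>> drive_effector --offsets '[[0.094,[1,0,25],0],[0.094,[0,0,30],0],[0.094,[0,0,30],0],[0.094,[0,0,25],0],[0.094,[0,0,14],0],[0.094,[0,0,2],0],[0.094,[0,0,0],0],[0.094,[0,0,0],0],[0,[0,0,0],0],[0,[0,0,0],0],[0,[0,0,0],0],[0,[0,0,0],0],[0,[0,0,0],0],[0,[0,0,0],0],[0,[0,0,0],0],[0,[0,0,0],0],[0,[0,0,0],0],[0,[0,0,0],0],[0,[0,0,0],0]]'

```text
time: 32.9
tool_pos: [0.4968, -0.3253, 0.0238]
ee_rot: [3.142, -0.0, 1.44]
wrist_force: [1.1, -0.4, -0.2]
width: 0.0396
finger_force: 30.0
```

```bash
python3 go.py r4 0.15
```

```text
t 32.9 pos [ 0.4968 -0.3253  0.0238] rpy [ 3.142 -0.     1.44 ] turn -0.312 then d [ 0.4412  0.1635 -0.1262] w 0.0396 F [ 1.1 -0.4 -0.2] 29.999826854327694
```

Width 39.6 mm: amber bottle held.

Converted, -0.03 m is -30, -0.025 m is -25.

>>> drive_effector --offsets '[[0,[0,0,-6],0],[0,[0,0,-15],0],[0,[0,0,-25],0],[0,[0,0,-30],0],[0,[0,0,-30],0],[0,[0,0,-15],0],[0,[0,0,-5],0],[0,[0,0,0],-0.08],[0,[0,0,0],-0.08],[0,[0,0,0],-0.08],[0,[0,0,0],-0.072],[0,[0,0,0],0],[0,[0,0,0],0]]' --lines "1,2"

```text
time: 33.98
tool_pos: [0.4963, -0.3249, 0.1486]
```

```bash
python3 go.py r4 0.15
```

```text
t 33.98 pos [ 0.4963 -0.3249  0.1486] rpy [-3.14e+00 -2.00e-03  1.75e+00] turn -0.002 then d [ 0.4407  0.1639 -0.0014] w 0.0396 F [ 0.5  0.8 -1.2] 29.999432950280607
```

>>> drive_effector --offsets '[[0,[12,4.4,0],0],[0,[20,7.4,0],0],[0,[28,10.4,0],0],[0,[28,10.4,0],0],[0,[28,10.4,0],0],[0,[28,10.4,0],0],[0,[28,10.4,0],0],[0,[28,10.4,0],0],[0,[28,10.4,0],0],[0,[28,10.4,0],0],[0,[28,10.4,0],0],[0,[28,10.4,0],0],[0,[28,10.4,0],0],[0,[28,10.4,0],0],[0,[28,10.4,0],0],[0,[20,7.4,0],0],[0,[20,7.4,0],0],[0,[0,0,0],0],[0,[0,0,0],0],[0,[0,0,0],0]]' --lines "1,2"

```text
time: 35.65
tool_pos: [0.5769, 0.1327, 0.1496]
```

```bash
python3 go.py r4 0.0238
```

```text
t 35.65 pos [0.5769 0.1327 0.1496] rpy [-3.141  0.     1.752] turn -0.0 then d [0.0051 0.0021 0.1258] w 0.0395 F [-0.2  0.4 -0.6] 29.99953843303956
```

>>> drive_effector --offsets '[[0,[4.5,1.8,0],0],[0,[0,0,20],0],[0,[0,0,30],0],[0,[0,0,30],0],[0,[0,0,20],0],[0,[0,0,12],0],[0,[0,0,6],0],[0,[0,0,3],0],[0,[0,0,0],0],[0,[0,0,2],0],[0,[0,0,0],0],[0,[0,0,0],0]]' --only "pos|wrist"

```text
tool_pos: [0.5792, 0.1376, 0.0282]
wrist_force: [0.1, -1.0, -1.4]
```

>>> drive_effector --offsets '[[0,[0,0,1],0],[0,[0,0,0],0]]' --only "pos|wrist"

```text
tool_pos: [0.5787, 0.1375, 0.0263]
wrist_force: [0.6, 0.1, -1.8]
```

>>> drive_effector --offsets '[[0,[0,0,1],0],[0,[0,0,0],0]]' --only "pos|wrist"

```text
tool_pos: [0.5783, 0.1375, 0.0248]
wrist_force: [-0.6, -0.1, -0.3]
```

>>> drive_effector --offsets '[[0,[0,0,0.6],0],[0,[0,0,0],0]]' --only "pos|wrist"

```text
tool_pos: [0.5783, 0.1374, 0.0241]
wrist_force: [0.1, -0.3, -0.8]
```

Converted, 0.0006 m is 0.6.

>>> drive_effector --offsets '[[0,[0,0,0.6],0],[0,[0,0,0],0]]' --only "pos|wrist"

```text
tool_pos: [0.5785, 0.1375, 0.0238]
wrist_force: [0.7, 0.3, -0.9]
```

>>> drive_effector --offsets '[[0,[0,0,0.5],0],[0,[0,0,0],0]]' --only "pos|wrist"

```text
tool_pos: [0.5785, 0.1375, 0.0237]
wrist_force: [-1.8, -0.0, 1.7]
```

>>> drive_effector --offsets '[[0.094,[0,0,0],0],[0.094,[0,0,0],0],[0.094,[0,0,0],0],[0.094,[0,0,0],0],[0.094,[0,0,0],0],[0.094,[0,0,0],0],[0.094,[0,0,0],0],[0.094,[0,0,0],0],[0.094,[0,0,-20],0],[0.094,[0,0,-35],0],[0.094,[0,0,-35],0],[0.094,[0,0,-39],0],[0.094,[0,0,-30],0],[0.094,[-40,0,0],0],[0.094,[-40,0,0],0],[0.094,[-40,0,0],0],[0.094,[-40,0,0],0],[0.094,[-40,0,0],0],[0.094,[-40,0,0],0],[0.094,[0,0,0],0]]'

```text
time: 39.15
tool_pos: [0.6219, -0.1062, 0.1813]
ee_rot: [-3.141, 0.004, 1.744]
wrist_force: [-1.4, 1.1, 0.3]
width: 0.0939
finger_force: 0.0
```

Run:
```python
from h import *
a=robot.snapshot('side')['color'][90:215,260:360];s=robot.snapshot('top'); b=s['color'][140:240,140:310]
A=cv2.resize(a,None,fx=2.8,fy=2.8,interpolation=2); B=cv2.resize(b,(510,350),interpolation=2)
cv2.imwrite('pics/g8.png',cv2.convertScaleAbs(cv2.hconcat([A,B]),alpha=1.7))
```

```text
(no output)
```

View pics/g8.png

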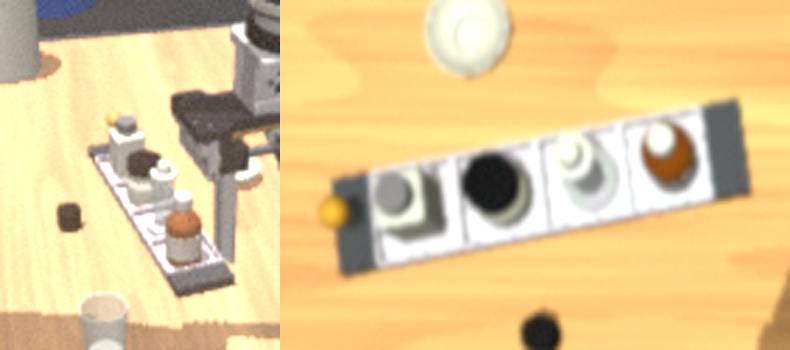

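All four stand upright, centred in pockets 1–4 in the right order (square, jar, cylinder, amber from the ball). The arm is clear.

>>> drive_effector --offsets '[[0.094,[0,0,0],0],[0.094,[0,0,0],0],[0.094,[0,0,0],0],[0.094,[0,0,0],0]]' --lines "1,1"

```text
time: 39.58
```

```bash
python3 -c "
from bench import robot
print(robot.close_job())"
```

```text
the job is handed in; nothing more can be done
None
```

I moved all four containers into the feed rack, in order from its post: square bottle, squat jar, measuring cylinder, amber bottle. The last pictures showed each standing upright in its pocket, and I handed the job in at about 40 s; the cylinder's 29 mm grip width suggests I carried it by its collar instead of its tube.

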